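Thread the stirrer shaft through its two guide bushes

ROBOT

A 7-joint arm with a two-finger parallel gripper is mounted at the origin on the work surface. World frame = base frame: x ahead of the robot, y to its left, z up, the work surface at z = 0. Lengths are in m, angles in degrees, forces in N, time in s.
With the tool pointing down it reaches from about 0.4 to 0.85 m from the base axis. Payload 4.5 kg.
Tool frame: the origin (TCP) lies between the finger pads; the fingertips stand 11 mm ahead of it and the grasp point (between the pads) lies 8 mm behind it; z points along the fingers, y is the line along which they close (so a half turn about z gives the same grasp; the last joint's range is limited). The gripper opens to 88 mm and grips with 3 to 60 N. Pads are 18 mm wide; open, the fingers measure 123 mm over their backs; the gripper's body (75 mm by 187 mm) begins 45 mm behind the grasp point.
Start: joints at [-62.865, 39.483, -11.15, 89.685, 9.013, 51.709, -12.324], TCP at [0.266, 0.566, 0.25] pointing down, gripper open.
Joint ranges: [-172.22, 172.22], [-26.19, 119.32], [-84.43, 86.54], [7.71, 146.69], [-57.33, 237.33], [2.42, 119.75], [-152.13, 152.13]. Speed limits (degrees/s): [147.25, 147.25, 180, 180, 180, 180, 180].

INTERFACE

Orientations are given as [roll, pitch, yaw] about the fixed x, y, z axes, in that order (R = Rz(yaw) Ry(pitch) Rx(roll)).
In Python, from cell import ctrl, vision, workorder gives the robot as it stands. The module is installed in compiled form; this text tells all that it offers.
- The arm moves only by the tool apply_moves, never from a script. Its argument "increments" is a list of rows, each an object of numbers: "dx", "dy", "dz": the shift along the tool's x, y, z in units of 0.25 m (1.0 is 0.25 m); "rx", "ry", "rz": the turn, a rotation vector about the tool's x, y, z in units of 45 degrees (1.0 is 45 degrees). In form: [{"dx": .., "dy": .., "dz": .., "rx": .., "ry": .., "rz": ..}, ...]. A call has 1 to 20 rows; each row is the pose to reach, as a shift and turn from the pose commanded when the call began, along the tool's axes at that moment; what a row does not reach only later rows make up. A row lasts 1/12 s, in which the tool goes at most 41.7 mm and 7.16 degrees, less where a joint would pass 70% of its speed; a pose out of reach is approached as far as the arm can. A call with a number of a shift or a turn outside -1 to 1 is refused whole. A call with a gripper value outside its range is refused whole. "fingers" is the opening, from 0 (shut) to 1 (fully open), set as the call begins (left out, the last holds). The fingers move at their own pace and stop on an object; "grip_force" is the grip in N (left out, the last holds). Time passes only in rows, so rows that repeat a pose let the fingers close. It gives the time, the measured TCP pose, the force, the opening and the grip force at its end, in the units of the state.
- ctrl.get_state(): the state, without advancing time (a new reading comes with each control period).
- vision.read_camera(name): name is "side" or "top" or "wrist"; returns the picture (420x560x3 uint8, red, green, blue); there is no depth.
- vision.get_calibration(name): a dict with "fx", "fy", "cx", "cy" (pixels), "dist_coeffs" ([k1, k2, p1, p2, k3] as OpenCV has them; the pictures are not rectified), "xyz" and "rotation" of the camera in the world. Camera axes: x right, y up, looking along -z (the intrinsics and any distortion apply to the point x, -y, -z); pixel columns grow to the right and rows downward; lengths in m; the calibration is good to about 2 mm. A picture is of the moment at which its call begins: read the wrist's pose just before it. get_calibration takes no time and is no camera call; for the wrist camera it gives the pose at the moment of the call.
- workorder.finish_job(): hands the job in; it is judged then, once.
The state is a dict: "t": time; "joint_pos": joint angles; "qvel": joint speeds; "joint_torque": joint torques, N m; "eef_pos": TCP position; "ee_rot": TCP orientation; "force": force on the tool from outside, world axes, zero at the start; "torque": the same for the moment, N m; "gripper_width": finger opening in m; "finger_force": force on a finger pad.
Only numpy, scipy, OpenCV 4.12 (cv2) and the standard library are available. Lean on these libraries where they do the work, as an engineer would, in place of code of your own. Each camera call takes 0.05 s, during which the arm holds its last target. There are 200 camera calls.

TASK

Set the loose flanged brass bush, flange down, fully home in the round pocket of the stirrer stand's upper arm and let go of it. Then take the longest of the three rods (the steel shaft with the thick grip) out of the rack, thread it upright down through that bush and on through the fixed lower bush, and finish while holding it there in the gripper: its tip clearly showing below the lower bush but hanging clear of the stand's base, its thick grip not resting on the upper bush. Leave the other rods, the bottle and the red cap where they are.

Things in the scene. Friction and masses are not known exactly. Their poses are not given: they have to be found in the camera images.
- stand: stirrer stand screwed to the bench (does not move; its place and yaw vary). Grey base plate 12 mm thick, 140 x 100 mm, a steel post 118 mm high at its -x end (75 mm from the bush axis, own -x direction), and two arms one above the other. Origin: on the bench, on the vertical axis shared by both arms' bores; z up. The axis is open from above; nothing of the stand is higher than 118 mm.
- pocket (a point): centre of the floor of the round pocket in the upper arm's aluminium head, on the bush axis, 106 mm above the bench. The pocket is 43 mm wide and 8 mm deep, its top 3 mm flaring to 50 mm; the head is 58 mm across, its rim 114 mm above the bench. A 20 mm hole runs down through the 8 mm floor. Axes as the stand.
- lower_bush (a point): centre of the mouth (top face) of the fixed lower brass bush, on the same axis, 68 mm above the bench. Bore 14 mm, its top 10 mm flaring to 26 mm; outside 40 mm; its underside is 20 mm below this point (48 mm above the bench), and the base plate's top is 36 mm below that underside. Axes as the stand.
- bush: loose brass flanged bush, about 120 g, 40 mm high: a flange 40 mm wide and 6 mm thick at the bottom, above it a plain collar 28 mm in diameter; bore 14 mm all through, flaring to 22 mm in the top 6 mm. Starts standing on the bench flange down. Origin: centre of the flange's underside; z runs up along the bore to the collar's top. Seated, its top is 146 mm above the bench.
- rack: orange plastic rack block, fixed (place and yaw vary), 170 mm long (own x), 60 mm wide (own y), 60 mm high. Three 12 mm holes 45 mm deep in a row along its x at -55, 0 and +55 mm; a rod stands upright in each. Origin: centre of the underside, on the bench.
- shaft: the steel stirrer shaft, about 150 g, 185 mm long in all: round, 10 mm in diameter, chamfered tip, and for its top 40 mm a dark ringed grip 18 mm in diameter. Stands upright, tip down, in one of the rack's holes (which one varies), its tip 15 mm above the bench. Origin: centre of the tip's end face; z runs along the shaft to the grip.
- shaft_grip (a point): middle of the shaft's thick grip, on its axis, 165 mm from the tip; 180 mm above the bench at the start
- short_shaft: not for this job: a like steel shaft, only 145 mm long in all, with the same 40 mm grip; stands in another hole of the rack. Origin: centre of the tip's end face.
- glass_rod: not for this job: plain glass rod, 10 mm in diameter, 150 mm long, no grip; stands in another hole of the rack. Origin: centre of its lower end.
- bottle: bystander: white plastic reagent bottle, 58 mm in diameter, 105 mm high, standing on the bench. Origin: centre of its underside.
- cap: bystander: red screw cap, 36 mm in diameter, 16 mm high, on the bench. Origin: centre of its underside.
Mind the look-alikes: they are no part of the job. Of the things shaped like the bush, the brass one is meant.

How it is judged:
By the outcome, as a careful person would: the job done as asked, in the order asked, and still so for the second after the job is handed in, while the arm keeps its last pose, push and grip.
It also fails if it takes over 66 s, if anything falls off the work surface, if the arm or the gripper's body presses on something with over 40 N, if the wrist force passes 120 N, or if a joint passes its speed limit or range.

## Working session

There is one attempt and no reset: what is moved stays moved. The work goes in short steps, Python scripts to look and compute and a tool call to move; the robot and the scene stay as the last step left them, time stands still between calls to the robot, and variables do not carry over. Pictures are saved under pics/ and viewed, at most 10 in all, crops included, and the job is handed in when it is done.

Besides the shell and the picture viewer there is one more tool, called after "Emit:" as name(argument=value, ...), one argument or row to a line, values as JSON. apply_moves: Moves the arm, as the interface text tells. Its arguments: {"type":"object","properties":{"increments":{"type":"array","items":{"type":"object","properties":{"dx":{"type":"number","minimum":-1,"maximum":1},"dy":{"type":"number","minimum":-1,"maximum":1},"dz":{"type":"number","minimum":-1,"maximum":1},"rx":{"type":"number","minimum":-1,"maximum":1},"ry":{"type":"number","minimum":-1,"maximum":1},"rz":{"type":"number","minimum":-1,"maximum":1}}}},"fingers":{"type":"number"},"grip_force":{"type":"number"}},"required":["increments"]}

```bash
mkdir -p pics
cat > h.py <<'E'
import numpy as np, cv2
from cell import ctrl, vision, workorder
def cal(n):
    c=vision.get_calibration(n); K=np.array([[c['fx'],0,c['cx']],[0,c['fy'],c['cy']],[0,0,1.]])
    R=np.array(c['rotation'],float)
    return c,K,np.array(c['dist_coeffs'],float),np.array(c['xyz'],float),R
def ray(n,uv,C=None):
    c,K,d,p,R=C or cal(n)
    if R.shape!=(3,3):
        from scipy.spatial.transform import Rotation as Ro
        R=Ro.from_euler('xyz',R,degrees=True).as_matrix()
    q=cv2.undistortPoints(np.array([[uv]],float),K,d)[0,0]
    return p,R@np.array([q[0],-q[1],-1.])
def atz(n,uv,z,C=None):
    p,v=ray(n,uv,C); return p+v*(z-p[2])/v[2]
def proj(n,P,C=None):
    c,K,d,p,R=C or cal(n)
    if R.shape!=(3,3):
        from scipy.spatial.transform import Rotation as Ro
        R=Ro.from_euler('xyz',R,degrees=True).as_matrix()
    q=(np.atleast_2d(P)-p)@R; q=q*[1,-1,-1]
    return cv2.projectPoints(q,np.zeros(3),np.zeros(3),K,d)[0][:,0]
E
python3 - <<'E'
from h import *
ims=[]
for n in("top","side","wrist"):
    c=cal(n); im=vision.read_camera(n)[:,:,::-1]; cv2.imwrite(f"pics/{n}0.png",im); print(n,vision.get_calibration(n))
s=ctrl.get_state();print(s)
E
```

```text
top {'fx': 453.54672758524856, 'fy': 453.54672758524856, 'cx': 284.68958145950256, 'cy': 217.03857448367953, 'dist_coeffs': array([-0.1409894,  0.       ,  0.       ,  0.       ,  0.       ]), 'xyz': array([0.39940162, 0.01707733, 1.28984443]), 'rotation': array([ 10.20550495,  -0.47150461, -90.69795519])}
side {'fx': 408.1284527404555, 'fy': 408.1284527404555, 'cx': 279.4635295870681, 'cy': 209.2595849191527, 'dist_coeffs': array([0.01474151, 0.        , 0.        , 0.        , 0.        ]), 'xyz': array([ 0.1195585 , -0.41602942,  0.74820293]), 'rotation': array([ 45.84607427,  -1.15835298, -47.83877104])}
wrist {'fx': 337.45973032542935, 'fy': 337.45973032542935, 'cx': 273.90570696271254, 'cy': 206.07607630100676, 'dist_coeffs': array([-0.07083591,  0.        ,  0.        ,  0.        ,  0.        ]), 'xyz': array([0.19751872, 0.59734227, 0.3849415 ]), 'rotation': array([-17.1244964 ,   0.07441968,  64.7782277 ])}
{'t': 0.15, 'joint_pos': array([-62.86395281,  39.52230645, -11.14617027,  89.72864849,
         9.01309825,  51.70894835, -12.32454642]), 'qvel': array([-0.13611449, -0.2129708 , -0.11488648, -0.14345477,  0.07331886,
       -0.05990755, -0.02063334]), 'joint_torque': array([-2.35516374e-03, -5.27864814e+01, -1.26895387e+00, -1.53587276e+01,
       -5.25463605e-02,  3.88862158e-03,  1.17416562e-04]), 'eef_pos': array([0.26594469, 0.56510546, 0.24910454]), 'ee_rot': array([-1.79922117e+02,  5.57656326e-03,  1.54804493e+02]), 'force': array([ 0.10510155,  0.48468501, -0.10140816]), 'torque': array([ 0.05352131, -0.00253727,  0.01192478]), 'finger_force': 0.0, 'gripper_width': 0.08812207688747234}
```

View pics/top0.png

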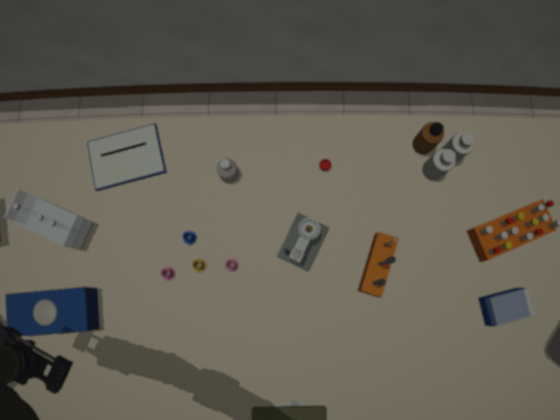

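View pics/side0.png

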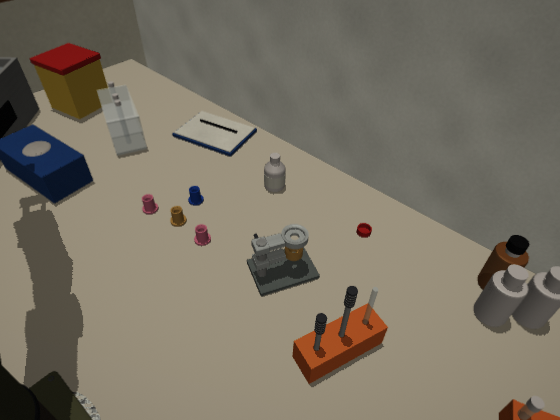

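Top view: bush-like things are at (190,237) blue, (168,272) pink, (199,265) yellow and (232,265) pink. The yellow one fits "brass". Stand head is at about (309,230). In the rack, the glass rod is at (391,243), the middle rod at (386,262) and another gripped rod at (378,282). The side view shows the middle rod is the tallest. I'll confirm all this in enlarged crops.

Run:
```python
import cv2,numpy as np
t=cv2.imread("pics/top0.png");s=cv2.imread("pics/side0.png")
def cr(i,x,y,w,h,k):return cv2.convertScaleAbs(cv2.resize(i[y:y+h,x:x+w],None,fx=k,fy=k,interpolation=cv2.INTER_CUBIC),alpha=1.5)
a=np.vstack([np.hstack([cr(t,150,220,100,75,4),cr(s,130,175,100,75,4)]),np.hstack([cr(t,270,205,50,37,8)[:296],cr(t,355,225,50,37,8)[:296]])])
cv2.imwrite("pics/crop1.png",a)
b=np.hstack([cr(s,240,220,90,75,4),cr(s,285,280,105,75,4)]);cv2.imwrite("pics/crop2.png",b)
```

```text
(no output)
```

View pics/crop1.png

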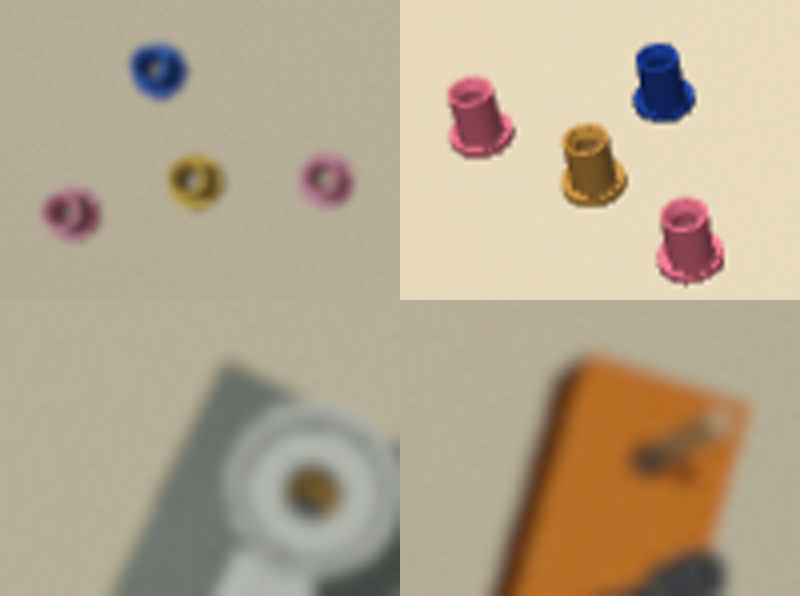

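View pics/crop2.png

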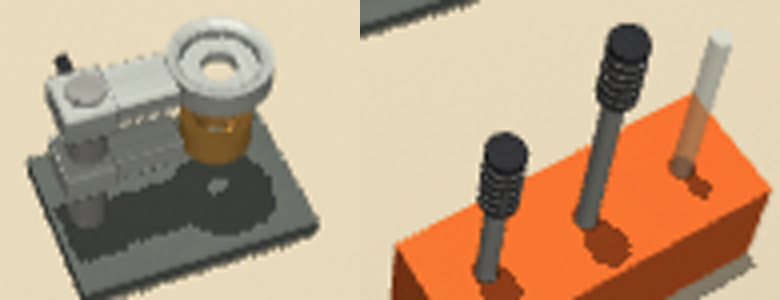

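Crops: the brass bush is the yellow one (top 198,265; side 177,209), since the others are pink and blue. The longest rod with a grip is the middle one (side grip top 352,290). Stand head centre is at top (309,228.5), side (294.5,235).

Run:
```python
from h import *
for nm,z,t,s in [("bush",.04,(198,264.8),(176.7,209)),("head",.114,(308.6,228.6),(294.5,235)),("shafttop",.2,None,(351.6,290)),("shafthole",.06,None,(341.4,335.2)),("post",.118,None,(260.5,242.5))]:
    print(nm,None if t is None else atz("top",t,z).round(4),atz("side",s,z).round(4))
C=[cal("top")]
from scipy.spatial.transform import Rotation as Ro
print(ctrl.get_state()['t'])
```

```text
bush [0.4928 0.2451 0.04  ] [0.4961 0.2485 0.04  ]
head [ 0.5795 -0.0576  0.114 ] [ 0.5767 -0.0619  0.114 ]
shafttop None [ 0.4871 -0.2546  0.2   ]
shafthole None [ 0.486  -0.2568  0.06  ]
post None [ 0.5105 -0.027   0.118 ]
0.15
```

```bash
cat >> h.py <<'E'
from scipy.spatial.transform import Rotation as Ro
def inc(P,yaw,s=None):
    """increments (units) from present pose to TCP P, pointing down with yaw"""
    s=s or ctrl.get_state(); R=Ro.from_euler('xyz',s['ee_rot'],degrees=True)
    d=R.inv().apply(np.array(P)-s['eef_pos'])/.25
    r=(R.inv()*Ro.from_euler('xyz',[180,0,yaw],degrees=True)).as_rotvec(degrees=True)/45
    print('d',d.round(4),'r',r.round(4))
E
python3 - <<'E'
from h import *
inc([.494,.247,.2],116)
for u in [(365.2,321.6),(316.4,348.9)]: print(atz("side",u,.06).round(4))
E
```

```text
d [-1.3671 -0.7628  0.1976] r [-1.600e-03  7.000e-04  8.623e-01]
[ 0.5396 -0.2734  0.06  ]
[ 0.4337 -0.2396  0.06  ]
```

Emit:
apply_moves(
  increments=[
    {"dx":-0.8,"dy":-0.45,"dz":0,"rz":0.86},
    {"dx":-0.8,"dy":-0.45,"dz":0,"rz":0.86},
    {"dx":-0.8,"dy":-0.45,"dz":0,"rz":0.86},
    {"dx":-0.8,"dy":-0.45,"dz":0,"rz":0.86},
    {"dx":-0.8,"dy":-0.45,"dz":0,"rz":0.86},
    {"dx":-0.8,"dy":-0.45,"dz":0,"rz":0.86},
    {"dx":-0.8,"dy":-0.45,"dz":0,"rz":0.86},
    {"dx":-0.8,"dy":-0.45,"dz":0,"rz":0.86},
  ],
  fingers=0.6,
)

```text
schema error: expected keys dx, dy, dz, rx, ry, rz
```

```bash
python3 -c "
from h import *
inc([.494,.247,.2],116)"
```

```text
d [-1.3671 -0.7628  0.1976] r [-1.600e-03  7.000e-04  8.623e-01]
```

Emit:
apply_moves(
  increments=[
    {"dx":-0.8,"dy":-0.45,"dz":0,"rx":0,"ry":0,"rz":0.86},
    {"dx":-0.8,"dy":-0.45,"dz":0,"rx":0,"ry":0,"rz":0.86},
    {"dx":-0.8,"dy":-0.45,"dz":0,"rx":0,"ry":0,"rz":0.86},
    {"dx":-0.8,"dy":-0.45,"dz":0,"rx":0,"ry":0,"rz":0.86},
    {"dx":-0.8,"dy":-0.45,"dz":0,"rx":0,"ry":0,"rz":0.86},
    {"dx":-0.8,"dy":-0.45,"dz":0,"rx":0,"ry":0,"rz":0.86},
    {"dx":-0.8,"dy":-0.45,"dz":0,"rx":0,"ry":0,"rz":0.86},
    {"dx":-0.8,"dy":-0.45,"dz":0,"rx":0,"ry":0,"rz":0.86},
  ],
  fingers=0.6,
)

```text
t: 0.82
eef_pos: [0.3999, 0.3775, 0.2497]
ee_rot: [-180.0, 0.0, 116.0]
force: [-1.0, 0.5, -0.5]
gripper_width: 0.0526
finger_force: 0.0
```

```bash
python3 -c "
from h import *
inc([.494,.247,.2],116)"
```

```text
d [-0.6342  0.1099  0.1989] r [-0.0002  0.0004 -0.0007]
```

Emit:
apply_moves(
  increments=[
    {"dx":-0.634,"dy":0.11,"dz":0.2,"rx":0,"ry":0,"rz":0},
    {"dx":-0.634,"dy":0.11,"dz":0.2,"rx":0,"ry":0,"rz":0},
    {"dx":-0.634,"dy":0.11,"dz":0.2,"rx":0,"ry":0,"rz":0},
    {"dx":-0.634,"dy":0.11,"dz":0.2,"rx":0,"ry":0,"rz":0},
    {"dx":-0.634,"dy":0.11,"dz":0.2,"rx":0,"ry":0,"rz":0},
    {"dx":-0.634,"dy":0.11,"dz":0.2,"rx":0,"ry":0,"rz":0},
    {"dx":-0.634,"dy":0.11,"dz":0.2,"rx":0,"ry":0,"rz":0},
  ],
)

```text
t: 1.4
eef_pos: [0.4926, 0.2507, 0.1995]
ee_rot: [-180.0, -0.1, 116.3]
force: [0.4, 1.3, 0.3]
gripper_width: 0.0529
finger_force: 0.0
```

Run:
```python
from h import *
import pickle
C=cal("wrist"); im=vision.read_camera("wrist")[:,:,::-1]; pickle.dump(C,open("w1.pkl","wb"))
cv2.imwrite("pics/w1.png",cv2.convertScaleAbs(im,alpha=1.4)); print(ctrl.get_state()['eef_pos'],proj("wrist",[.494,.247,.04],C))
h=cv2.cvtColor(im,cv2.COLOR_BGR2HSV); m=cv2.inRange(h,(12,110,30),(28,255,255))
n,l,st,c=cv2.connectedComponentsWithStats(m)
for i in range(1,n):
    if st[i,4]>150: print(st[i],c[i])
```

```text
[0.49232996 0.2515117  0.19984138] [[273.19544533 194.49501485]]
[257 163  39  43 827] [275.52841596 182.75211608]
[122 302  28  65 843] [132.32384342 334.57058126]
[403 308  24  58 486] [418.58847737 342.70164609]
[ 330  375  205   21 1962] [459.03261978 385.97196738]
[158 389  87   9 490] [193.5755102  392.86122449]
```

View pics/w1.png

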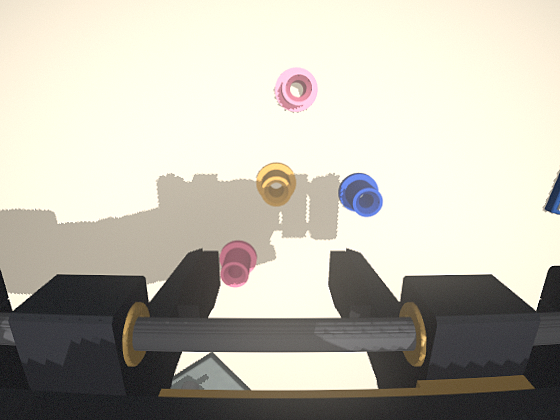

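Wrist view: brass bush with its flange centred at (275.5,182.5) and collar top at about (276,190). The pink bush at (237,262) is about 80 mm away, toward the robot side.

Run:
```python
from h import *
import pickle
C=pickle.load(open("w1.pkl","rb"))
for u,z in [((275.5,182.5),.005),((276,190),.04),((237,258),.02),((361,195),.02)]: print(atz("wrist",u,z,C).round(4))
s=ctrl.get_state();print(s['eef_pos'],s['ee_rot'])
```

```text
[0.4947 0.2507 0.005 ]
[0.4944 0.2519 0.04  ]
[0.4928 0.1651 0.02  ]
[0.5731 0.2795 0.02  ]
[0.49232996 0.2515117  0.19984138] [ 1.79975053e+02 -1.43927034e-01  1.16357989e+02]
```

Run:
```python
from h import *
vision.read_camera("wrist")
print(ctrl.get_state()['eef_pos'],ctrl.get_state()['qvel'])
inc([.4946,.250,.08],116)
```

```text
[0.49228114 0.25155636 0.19998654] [-0.17344736 -0.32210283  0.34796203  0.05305754  0.1746674  -0.03118266
  0.03220953]
d [-0.0108  0.0052  0.4799] r [ 0.0008 -0.0029  0.0085]
```

Emit:
apply_moves(
  increments=[
    {"dx":-0.01,"dy":0.005,"dz":0.48,"rx":0,"ry":0,"rz":0},
    {"dx":-0.01,"dy":0.005,"dz":0.48,"rx":0,"ry":0,"rz":0},
    {"dx":-0.01,"dy":0.005,"dz":0.48,"rx":0,"ry":0,"rz":0},
    {"dx":-0.01,"dy":0.005,"dz":0.48,"rx":0,"ry":0,"rz":0},
    {"dx":-0.01,"dy":0.005,"dz":0.48,"rx":0,"ry":0,"rz":0},
    {"dx":-0.01,"dy":0.005,"dz":0.48,"rx":0,"ry":0,"rz":0},
  ],
)

```text
t: 2.0
eef_pos: [0.4963, 0.2486, 0.0816]
ee_rot: [179.8, -0.0, 116.2]
force: [-0.2, -0.3, 0.9]
gripper_width: 0.053
finger_force: 0.0
```

```bash
python3 -c "
from h import *
inc([.4946,.250,.024],116)"
```

```text
d [ 0.008  -0.0043  0.2303] r [ 0.0036 -0.0011  0.0048]
```

Emit:
apply_moves(
  increments=[
    {"dx":0.006,"dy":-0.003,"dz":0.23,"rx":0,"ry":0,"rz":0},
    {"dx":0.006,"dy":-0.003,"dz":0.23,"rx":0,"ry":0,"rz":0},
    {"dx":0.006,"dy":-0.003,"dz":0.23,"rx":0,"ry":0,"rz":0},
    {"dx":0.006,"dy":-0.003,"dz":0.23,"rx":0,"ry":0,"rz":0},
  ],
)

```text
t: 2.33
eef_pos: [0.4955, 0.2488, 0.0243]
ee_rot: [179.8, -0.0, 116.1]
force: [1.0, 0.3, 1.0]
gripper_width: 0.0533
finger_force: 0.0
```

Emit:
apply_moves(
  increments=[
    {"dx":0,"dy":0,"dz":0,"rx":0,"ry":0,"rz":0},
    {"dx":0,"dy":0,"dz":0,"rx":0,"ry":0,"rz":0},
    {"dx":0,"dy":0,"dz":0,"rx":0,"ry":0,"rz":0},
    {"dx":0,"dy":0,"dz":0,"rx":0,"ry":0,"rz":0},
    {"dx":0,"dy":0,"dz":0,"rx":0,"ry":0,"rz":0},
    {"dx":0,"dy":0,"dz":0,"rx":0,"ry":0,"rz":0},
    {"dx":0,"dy":0,"dz":0,"rx":0,"ry":0,"rz":0},
  ],
  fingers=0,
  grip_force=25,
)

```text
t: 2.92
eef_pos: [0.4953, 0.2481, 0.0234]
ee_rot: [179.9, -0.0, 116.1]
force: [0.4, 0.5, 8.3]
gripper_width: 0.0265
finger_force: 25.0
```

```bash
python3 -c "
from h import *
s=ctrl.get_state();print(s['eef_pos'],s['ee_rot'],s['gripper_width'])
inc([.578,-.0598,.25],84)"
```

```text
[0.49532145 0.24808875 0.0233698 ] [ 1.79872864e+02 -7.50469201e-03  1.16088165e+02] 0.026491100637497347
d [-1.2514 -0.2425 -0.9072] r [ 0.0027 -0.001   0.7131]
```

Emit:
apply_moves(
  increments=[
    {"dx":0,"dy":0,"dz":-0.1,"rx":0,"ry":0,"rz":0},
    {"dx":0,"dy":0,"dz":-0.2,"rx":0,"ry":0,"rz":0},
    {"dx":0,"dy":0,"dz":-0.35,"rx":0,"ry":0,"rz":0},
    {"dx":-0.1,"dy":-0.02,"dz":-0.5,"rx":0,"ry":0,"rz":0.1},
    {"dx":-0.2,"dy":-0.04,"dz":-0.6,"rx":0,"ry":0,"rz":0.2},
    {"dx":-0.3,"dy":-0.06,"dz":-0.7,"rx":0,"ry":0,"rz":0.3},
    {"dx":-0.4,"dy":-0.08,"dz":-0.8,"rx":0,"ry":0,"rz":0.4},
    {"dx":-0.5,"dy":-0.1,"dz":-0.9,"rx":0,"ry":0,"rz":0.5},
    {"dx":-0.62,"dy":-0.12,"dz":-0.9,"rx":0,"ry":0,"rz":0.6},
    {"dx":-0.75,"dy":-0.15,"dz":-0.9,"rx":0,"ry":0,"rz":0.7},
    {"dx":-0.88,"dy":-0.17,"dz":-0.9,"rx":0,"ry":0,"rz":0.71},
    {"dx":-1,"dy":-0.19,"dz":-0.9,"rx":0,"ry":0,"rz":0.71},
    {"dx":-1,"dy":-0.19,"dz":-0.9,"rx":0,"ry":0,"rz":0.71},
  ],
)

```text
t: 4.0
eef_pos: [0.5627, -0.0066, 0.2475]
ee_rot: [179.9, 0.3, 83.5]
force: [0.1, -0.9, -1.4]
gripper_width: 0.0265
finger_force: 25.0
```

Run:
```python
from h import *
import pickle
vision.read_camera("wrist");vision.read_camera("wrist")
s=ctrl.get_state();print(s['eef_pos'],s['ee_rot'],s['gripper_width'],s['force'])
C=cal("wrist"); im=vision.read_camera("wrist")[:,:,::-1]; pickle.dump((C,s),open("w2.pkl","wb"))
S=vision.read_camera("side")[:,:,::-1]
q=proj("side",s['eef_pos'])[0]; print(q)
x,y=max(int(q[0])-60,0),max(int(q[1])-50,0)
a=cv2.resize(S[y:y+140,x:x+80],None,fx=3,fy=3,interpolation=cv2.INTER_CUBIC)
cv2.imwrite("pics/w2.png",cv2.convertScaleAbs(np.hstack([im,a]),alpha=1.4))
```

```text
[0.56145779 0.00059917 0.2470324 ] [-1.79956761e+02  2.24793345e-02  8.39494697e+01] 0.026673113312850095 [-1.28061003  0.75818057 -1.14020913]
[267.83656337 176.14288209]
```

View pics/w2.png

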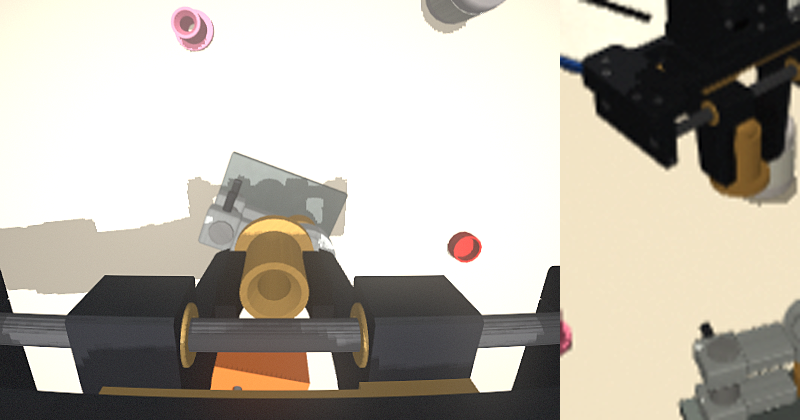

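Bush is held upright and symmetrically, with collar top at (274,286). The stand head is partly hidden behind it, so I'll step beyond the stand to view the head clear.

Run:
```python
from h import *
import pickle
C,s=pickle.load(open("w2.pkl","rb"))
for u,dz in [((274.5,286),.0166),((274,238),-.018)]:
    P=atz("wrist",u,s['eef_pos'][2]+dz,C); print(P, Ro.from_euler('xyz',s['ee_rot'],degrees=True).inv().apply(P-s['eef_pos']))
inc([.58,-.12,.26],84)
```

```text
[0.56276562 0.00618977 0.2636324 ] [ 0.0056908   0.00069873 -0.01660277]
[0.5632168  0.01257974 0.2290324 ] [0.0121063  0.00049997 0.01799488]
d [-0.4847  0.1244 -0.0529] r [-0.0016 -0.0015  0.0053]
```

Emit:
apply_moves(
  increments=[
    {"dx":-0.12,"dy":0.03,"dz":-0.02,"rx":0,"ry":0,"rz":0},
    {"dx":-0.24,"dy":0.06,"dz":-0.05,"rx":0,"ry":0,"rz":0},
    {"dx":-0.36,"dy":0.09,"dz":-0.05,"rx":0,"ry":0,"rz":0},
    {"dx":-0.45,"dy":0.12,"dz":-0.05,"rx":0,"ry":0,"rz":0},
    {"dx":-0.48,"dy":0.12,"dz":-0.05,"rx":0,"ry":0,"rz":0},
    {"dx":-0.48,"dy":0.12,"dz":-0.05,"rx":0,"ry":0,"rz":0},
    {"dx":-0.48,"dy":0.12,"dz":-0.05,"rx":0,"ry":0,"rz":0},
  ],
)

```text
t: 4.78
eef_pos: [0.5791, -0.1177, 0.2594]
ee_rot: [-179.9, -0.1, 84.3]
force: [0.3, 0.5, -1.6]
gripper_width: 0.0269
finger_force: 25.0
```

Run:
```python
from h import *
import pickle
vision.read_camera("wrist")
s=ctrl.get_state();print(s['eef_pos'],s['ee_rot'])
C=cal("wrist"); im=vision.read_camera("wrist")[:,:,::-1]; pickle.dump((C,s),open("w3.pkl","wb"))
cv2.imwrite("pics/w3raw.png",im); print(proj("wrist",[.578,-.0598,.114],C),C[3])
cv2.imwrite("pics/w3.png",cv2.resize(im[40:340,140:420],None,fx=2,fy=2,interpolation=cv2.INTER_CUBIC))
```

```text
[ 0.57924938 -0.11694324  0.25942301] [-1.79935034e+02 -1.33481765e-01  8.43538424e+01]
[[265.11656652 127.45153455]] [ 0.58738254 -0.04180691  0.39544163]
```

View pics/w3.png

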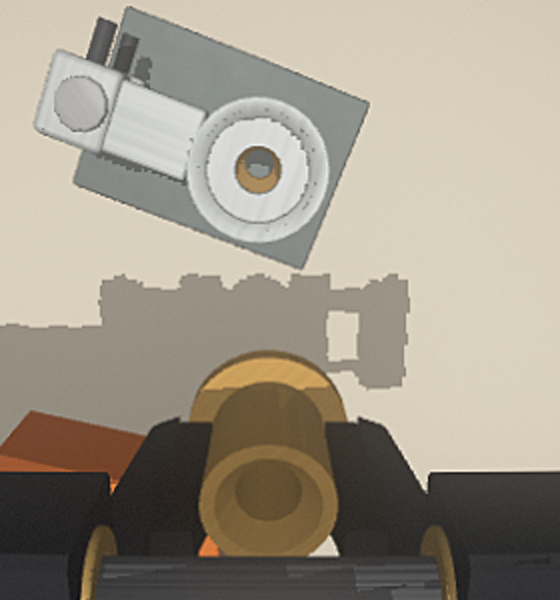

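Wrist crop: head rim centre is at raw (269,124.5). Bush collar top is centred at raw (274,290), and the flange spans raw x 234–313 with its far edge at row 215.

Run:
```python
from h import *
import pickle
from scipy.optimize import least_squares
C,s=pickle.load(open("w3.pkl","rb"))
R=Ro.from_euler('xyz',s['ee_rot'],degrees=True);p=s['eef_pos']
f=lambda u,v:np.array([140+u/2-.25,40+v/2-.25])
print("head",atz("wrist",f(258.5,169.5),.114,C),atz("wrist",f(257.5,170),.106,C), "post",atz("wrist",f(81,103),.118,C))
th=np.linspace(0,2*np.pi,180)
def ring(x,y,z,r): return proj("wrist",p+R.apply(np.c_[x+r*np.cos(th),y+r*np.sin(th),0*th+z]),C)
def feats(q,z0):
    a=ring(q[0],q[1],z0-.04,.014); b=ring(q[0],q[1],z0,.02)
    b2=ring(q[0],q[1],z0-.006,.02); 
    return np.array([a[:,0].min(),a[:,0].max(),a[:,1].max(),a[:,1].min(),min(b[:,0].min(),b2[:,0].min()),max(b[:,0].max(),b2[:,0].max()),min(b[:,1].min(),b2[:,1].min())])
L=f(199,443);Rr=f(338,561);F=f(189,350);F2=f(346,350)
obs=np.array([L[0],Rr[0],Rr[1],L[1],F[0],F2[0],F[1]])
r=least_squares(lambda q:feats(q,q[2])-obs,[0,0,.0234]);print(r.x,r.fun.round(1))
```

```text
head [ 0.58140062 -0.05776095  0.114     ] [ 0.58079221 -0.05837752  0.106     ] post [ 0.51445988 -0.02459297  0.118     ]
[0.00165806 0.00042562 0.02551968] [ 0.4 -0.9  0.3 -0.2  0.   0.6 -0.1]
```

Run:
```python
from h import *
inc([.5797,-.0600,.16],84)
```

```text
d [ 0.2256 -0.0206  0.3985] r [-0.0011 -0.0027  0.0086]
```

Emit:
apply_moves(
  increments=[
    {"dx":0.1,"dy":-0.01,"dz":0,"rx":0,"ry":0,"rz":0},
    {"dx":0.19,"dy":-0.02,"dz":0.1,"rx":0,"ry":0,"rz":0},
    {"dx":0.225,"dy":-0.02,"dz":0.25,"rx":0,"ry":0,"rz":0},
    {"dx":0.225,"dy":-0.02,"dz":0.35,"rx":0,"ry":0,"rz":0},
    {"dx":0.225,"dy":-0.02,"dz":0.4,"rx":0,"ry":0,"rz":0},
    {"dx":0.225,"dy":-0.02,"dz":0.4,"rx":0,"ry":0,"rz":0},
    {"dx":0.225,"dy":-0.02,"dz":0.4,"rx":0,"ry":0,"rz":0},
    {"dx":0.225,"dy":-0.02,"dz":0.4,"rx":0,"ry":0,"rz":0},
  ],
)

```text
t: 5.55
eef_pos: [0.5811, -0.0628, 0.1608]
ee_rot: [179.9, -0.0, 84.2]
force: [-0.8, -0.3, -0.4]
gripper_width: 0.0267
finger_force: 25.0
```

Run:
```python
from h import *
inc([.5797,-.0600,.135],84)
im=vision.read_camera("wrist")[:,:,::-1]
s=vision.read_camera("side")[:,:,::-1];t=vision.read_camera("top")[:,:,::-1]
a=cv2.resize(s[190:290,240:340],(400,400),interpolation=cv2.INTER_CUBIC)
b=im[90:340,140:420]; b=cv2.resize(b,(400,357))
b=np.vstack([b,np.zeros((43,400,3),np.uint8)])
cv2.imwrite("pics/s4.png",cv2.convertScaleAbs(np.hstack([a,b]),alpha=1.4))
```

```text
d [ 0.0104 -0.0067  0.1032] r [ 0.0025 -0.0008  0.0049]
```

View pics/s4.png

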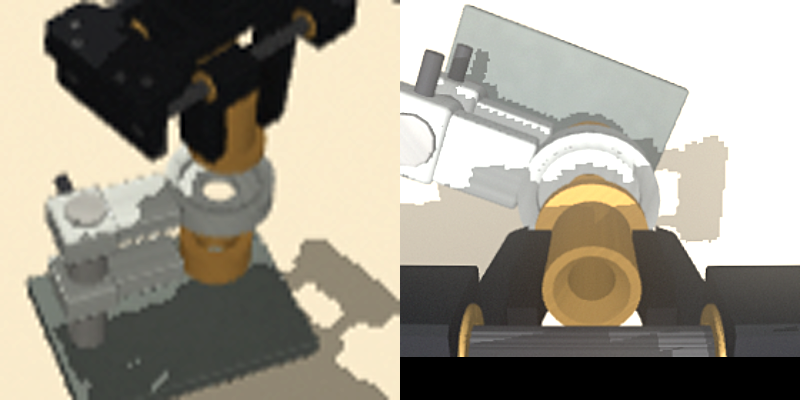

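Bush hangs centred above the head (wrist crop: head x≈595, flange x≈592). I'll lower it now.

Emit:
apply_moves(
  increments=[
    {"dx":0.008,"dy":-0.004,"dz":0.03,"rx":0,"ry":0,"rz":0},
    {"dx":0.008,"dy":-0.004,"dz":0.06,"rx":0,"ry":0,"rz":0},
    {"dx":0.008,"dy":-0.004,"dz":0.08,"rx":0,"ry":0,"rz":0},
    {"dx":0.008,"dy":-0.004,"dz":0.09,"rx":0,"ry":0,"rz":0},
    {"dx":0.008,"dy":-0.004,"dz":0.1,"rx":0,"ry":0,"rz":0},
    {"dx":0.008,"dy":-0.004,"dz":0.1,"rx":0,"ry":0,"rz":0},
    {"dx":0.008,"dy":-0.004,"dz":0.1,"rx":0,"ry":0,"rz":0},
  ],
)

```text
t: 6.28
eef_pos: [0.5794, -0.0617, 0.1345]
ee_rot: [-180.0, -0.0, 84.1]
force: [-0.9, -0.9, -1.2]
gripper_width: 0.0266
finger_force: 25.0
```

Emit:
apply_moves(
  increments=[
    {"dx":0.003,"dy":0,"dz":0.004,"rx":0,"ry":0,"rz":0},
    {"dx":0.003,"dy":0,"dz":0.008,"rx":0,"ry":0,"rz":0},
    {"dx":0.003,"dy":0,"dz":0.012,"rx":0,"ry":0,"rz":0},
    {"dx":0.003,"dy":0,"dz":0.012,"rx":0,"ry":0,"rz":0},
    {"dx":0.003,"dy":0,"dz":0.012,"rx":0,"ry":0,"rz":0},
  ],
)

```text
t: 6.7
eef_pos: [0.5795, -0.0608, 0.1317]
ee_rot: [-180.0, -0.0, 84.2]
force: [-0.1, 0.2, -1.1]
gripper_width: 0.0269
finger_force: 25.0
```

Emit:
apply_moves(
  increments=[
    {"dx":0,"dy":0,"dz":0.004,"rx":0,"ry":0,"rz":0},
    {"dx":0,"dy":0,"dz":0.006,"rx":0,"ry":0,"rz":0},
    {"dx":0,"dy":0,"dz":0.008,"rx":0,"ry":0,"rz":0},
    {"dx":0,"dy":0,"dz":0.008,"rx":0,"ry":0,"rz":0},
  ],
)

```text
t: 7.03
eef_pos: [0.5794, -0.0608, 0.1296]
ee_rot: [-180.0, -0.0, 84.2]
force: [0.3, -0.3, -1.6]
gripper_width: 0.0269
finger_force: 25.0
```

Emit:
apply_moves(
  increments=[
    {"dx":0,"dy":0,"dz":0.004,"rx":0,"ry":0,"rz":0},
    {"dx":0,"dy":0,"dz":0.008,"rx":0,"ry":0,"rz":0},
    {"dx":0,"dy":0,"dz":0.008,"rx":0,"ry":0,"rz":0},
    {"dx":0,"dy":0,"dz":0.008,"rx":0,"ry":0,"rz":0},
  ],
)

```text
t: 7.37
eef_pos: [0.5795, -0.0608, 0.1294]
ee_rot: [180.0, -0.0, 84.1]
force: [-4.6, 1.3, 11.4]
gripper_width: 0.0268
finger_force: 25.0
```

Contact came at TCP z 0.1294, so the base is at 0.106 m, which is the pocket floor. Releasing.

Emit:
apply_moves(
  increments=[
    {"dx":0,"dy":0,"dz":-0.004,"rx":0,"ry":0,"rz":0},
    {"dx":0,"dy":0,"dz":-0.004,"rx":0,"ry":0,"rz":0},
    {"dx":0,"dy":0,"dz":-0.004,"rx":0,"ry":0,"rz":0},
    {"dx":0,"dy":0,"dz":-0.004,"rx":0,"ry":0,"rz":0},
    {"dx":0,"dy":0,"dz":-0.004,"rx":0,"ry":0,"rz":0},
    {"dx":0,"dy":0,"dz":-0.004,"rx":0,"ry":0,"rz":0},
  ],
  fingers=0.55,
)

```text
t: 7.87
eef_pos: [0.5794, -0.0608, 0.1285]
ee_rot: [-180.0, -0.0, 84.2]
force: [-0.7, -0.9, -0.8]
gripper_width: 0.0484
finger_force: 0.0
```

Emit:
apply_moves(
  increments=[
    {"dx":0,"dy":0,"dz":-0.1,"rx":0,"ry":0,"rz":0},
    {"dx":0,"dy":0,"dz":-0.2,"rx":0,"ry":0,"rz":0},
    {"dx":0,"dy":0,"dz":-0.35,"rx":0,"ry":0,"rz":0},
    {"dx":0,"dy":0,"dz":-0.5,"rx":0,"ry":0,"rz":0},
    {"dx":0,"dy":0,"dz":-0.6,"rx":0,"ry":0,"rz":0},
    {"dx":0,"dy":0,"dz":-0.6,"rx":0,"ry":0,"rz":0},
    {"dx":0,"dy":0,"dz":-0.6,"rx":0,"ry":0,"rz":0},
  ],
)

```text
t: 8.45
eef_pos: [0.5802, -0.0609, 0.2801]
ee_rot: [179.8, -0.0, 84.1]
force: [-0.7, -0.1, -0.6]
gripper_width: 0.0488
finger_force: 0.0
```

Run:
```python
from h import *
s=ctrl.get_state();print(s['eef_pos'],s['gripper_width'])
inc([.5795,-.115,.28],84)
inc([.488,-.275,.29],72)
```

```text
[ 0.5802094  -0.0609267   0.28007436] 0.0487712739739008
d [-0.2155  0.0192  0.0003] r [ 0.0042 -0.0004  0.0033]
d [-0.8894 -0.2795 -0.0409] r [ 0.0042 -0.0008  0.2699]
```

Emit:
apply_moves(
  increments=[
    {"dx":-0.12,"dy":0.01,"dz":0,"rx":0,"ry":0,"rz":0},
    {"dx":-0.215,"dy":0.02,"dz":0,"rx":0,"ry":0,"rz":0},
    {"dx":-0.215,"dy":0.02,"dz":0,"rx":0,"ry":0,"rz":0},
    {"dx":-0.215,"dy":0.02,"dz":0,"rx":0,"ry":0,"rz":0},
    {"dx":-0.215,"dy":0.02,"dz":0,"rx":0,"ry":0,"rz":0},
  ],
)

```text
t: 8.87
eef_pos: [0.5783, -0.1139, 0.2772]
ee_rot: [-179.8, -0.1, 84.2]
force: [-0.1, 0.7, -0.1]
gripper_width: 0.0485
finger_force: 0.0
```

Run:
```python
from h import *
import pickle
vision.read_camera("wrist");vision.read_camera("wrist")
s=ctrl.get_state();C=cal("wrist"); im=vision.read_camera("wrist"); cv2.imwrite("pics/w5raw.png",im[:,:,::-1]); pickle.dump((C,s),open("w5.pkl","wb"))
print(s['eef_pos'],proj("wrist",[.5805,-.0585,.146],C))
inc([.471,-.307,.29],72)
```

```text
[ 0.57873153 -0.11314836  0.27779288] [[268.87212356 131.31997446]]
d [-0.8141 -0.352  -0.0482] r [-0.0017 -0.0011  0.2728]
```

Emit:
apply_moves(
  increments=[
    {"dx":-0.13,"dy":-0.06,"dz":-0.05,"rx":0,"ry":0,"rz":0.1},
    {"dx":-0.27,"dy":-0.12,"dz":-0.05,"rx":0,"ry":0,"rz":0.2},
    {"dx":-0.4,"dy":-0.18,"dz":-0.05,"rx":0,"ry":0,"rz":0.27},
    {"dx":-0.53,"dy":-0.24,"dz":-0.05,"rx":0,"ry":0,"rz":0.27},
    {"dx":-0.66,"dy":-0.3,"dz":-0.05,"rx":0,"ry":0,"rz":0.27},
    {"dx":-0.81,"dy":-0.35,"dz":-0.05,"rx":0,"ry":0,"rz":0.27},
    {"dx":-0.81,"dy":-0.35,"dz":-0.05,"rx":0,"ry":0,"rz":0.27},
    {"dx":-0.81,"dy":-0.35,"dz":-0.05,"rx":0,"ry":0,"rz":0.27},
  ],
)

```text
t: 9.68
eef_pos: [0.47, -0.3094, 0.2912]
ee_rot: [-180.0, 0.1, 71.7]
force: [-0.8, 0.9, 0.3]
gripper_width: 0.0484
finger_force: 0.0
```

Run:
```python
from h import *
import pickle
vision.read_camera("wrist");vision.read_camera("wrist")
s=ctrl.get_state();C=cal("wrist"); im=vision.read_camera("wrist")[:,:,::-1]; cv2.imwrite("pics/w6raw.png",im); pickle.dump((C,s),open("w6.pkl","wb"))
print(s['eef_pos'],proj("wrist",[.487,-.2555,.2],C))
a=cv2.imread("pics/w5raw.png")[70:220,195:345]
q=proj("wrist",[.487,-.2555,.2],C)[0].astype(int)
x=min(max(q[0]-75,0),410);y=max(q[1]-75,0); print("crop6 origin",x,y)
b=im[y:y+150,x:x+150]
f=lambda i,n:cv2.resize(i,(400,n),interpolation=cv2.INTER_CUBIC)
b=cv2.convertScaleAbs(b,alpha=1.6)
cv2.imwrite("pics/c6.png",np.hstack([f(a,400),f(b,400)]))
```

```text
[ 0.47216398 -0.30578057  0.29100323] [[271.1334931  139.71552116]]
crop6 origin 196 64
```

View pics/c6.png

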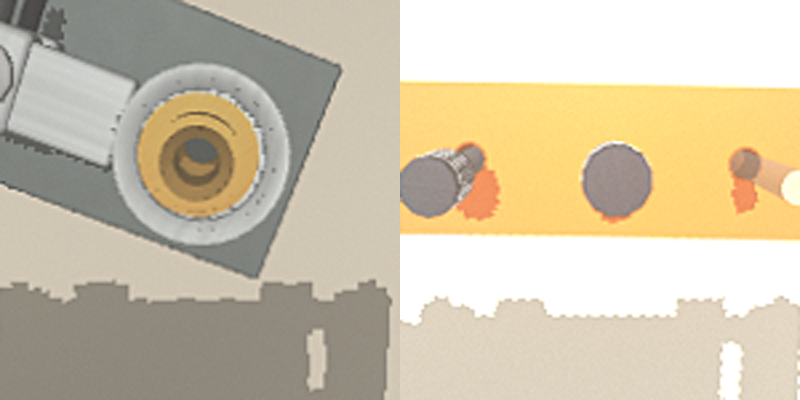

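Left: the bush sits flat and centred in the pocket (flange centre 198,155, collar top 197,161, head rim 202,154). Right: the middle rod's grip top is at (617,179), with the short rod to its left and the glass rod to its right.

Run:
```python
from h import *
import pickle
k=150/400
g=lambda o,u,v:(o[0]+(u+.5)*k-.5,o[1]+(v+.5)*k-.5)
C,s=pickle.load(open("w5.pkl","rb"))
print("rim",atz("wrist",g((195,70),202,154),.114,C),"flange",atz("wrist",g((195,70),198,155),.112,C),"top",atz("wrist",g((195,70),197,161),.146,C))
C,s=pickle.load(open("w6.pkl","rb"))
P=atz("wrist",g((196,64),217,179.5),.2,C);print("shaft",P)
th=np.linspace(0,6.28,90)
print("pred collar", [ ((q-[195,70]+.5)/k-.5).round(0).tolist() for q in [proj("wrist",np.c_[.5805+.014*np.cos(th),-.0585+.014*np.sin(th),.146+0*th],pickle.load(open("w5.pkl","rb"))[0])] for q in [q.min(0),q.max(0)]])
inc([P[0],P[1],.25],72)
```

```text
rim [ 0.58141874 -0.05778739  0.114     ] flange [ 0.58003999 -0.05810952  0.112     ] top [ 0.5803607  -0.05751505  0.146     ]
shaft [ 0.4924968  -0.25127209  0.2       ]
pred collar [[150.0, 115.0], [246.0, 212.0]]
d [0.2297 0.0101 0.1644] r [-0.     -0.0021  0.0043]
```

Emit:
apply_moves(
  increments=[
    {"dx":0.1,"dy":0.005,"dz":0,"rx":0,"ry":0,"rz":0},
    {"dx":0.2,"dy":0.01,"dz":0,"rx":0,"ry":0,"rz":0},
    {"dx":0.23,"dy":0.01,"dz":0.08,"rx":0,"ry":0,"rz":0},
    {"dx":0.23,"dy":0.01,"dz":0.16,"rx":0,"ry":0,"rz":0},
    {"dx":0.23,"dy":0.01,"dz":0.16,"rx":0,"ry":0,"rz":0},
    {"dx":0.23,"dy":0.01,"dz":0.16,"rx":0,"ry":0,"rz":0},
    {"dx":0.23,"dy":0.01,"dz":0.16,"rx":0,"ry":0,"rz":0},
  ],
  fingers=0.42,
)

```text
t: 10.42
eef_pos: [0.4922, -0.2532, 0.2519]
ee_rot: [179.9, 0.0, 72.1]
force: [0.3, -0.1, 0.2]
gripper_width: 0.0374
finger_force: 0.0
```

Run:
```python
from h import *
vision.read_camera("wrist");vision.read_camera("wrist")
s=ctrl.get_state();print(s['eef_pos'],s['gripper_width'])
C=cal("wrist");im=vision.read_camera("wrist");cv2.imwrite("pics/w7raw.png",im[:,:,::-1])
# dark near-black blob of grip top near its predicted place
q=proj("wrist",[.4925,-.2513,.2],C)[0];print(q)
x,y=q.astype(int);g=cv2.cvtColor(im,cv2.COLOR_RGB2GRAY)
for r in range(y-30,y+31,6): print(r,''.join('%4d'%v for v in g[r,x-60:x+61:4]))
inc([.4925,-.2513,.176],72)
```

```text
[ 0.49211211 -0.25386283  0.25230367] 0.03719550871764393
[272.12199645 230.85562081]
200   67 108 106 106 107 106 106 106 105 105 106 105 105 107  88  88  82 105 105 107 104 108 108 106 108 107 108 108 106 103 106
206   80 107 107 104 104 106 103 105 104 103 105 104 104 101 105 117  95  90 104 105 106 106 106 106 107 107 107 109 150 150 119
212  119 134 128 129 128 128 125 126 123 124 124 121  81  57 110 129  82  70 106 116 111 110 112 112 106 107 110 109 140 145 148
218  136 137 135 135 136 136 135 136 135 138 136 136  78  57  61  70  60  66  86 136 136 138 139 137 137 137 195 201 202 138 141
224  137 137 136 134 136 134 136 136 137 136 136 141  57  67  68  68  66  69  58 140 136 137 139 137 138 139 136 138 139 141 139
230  136 136 136 136 136 136 137 137 135 135 137 142  69  66  69  68  70  68  67 141 139 138 139 137 138 138 204 200 202 136 140
236  138 138 137 136 137 137 136 137 137 138 136 138  67  69  68  68  70  68  65 140 137 137 137 140 204 199 199 199 200 202 208
242  137 136 135 137 137 136 137 137 137 135 137 137 140  69  71  69  70  74 141 139 137 138 138 135 201 199 201 200 199 200 200
248  140 111 140 138 139 138 136 138 137 138 138 137 138 137 137 138 138 140 137 138 139 139 137 185 200 200 202 201 203 208 183
254   56  53  53  54  56  52 142 136 137 136 138 138 138 138 138 139 139 140 138 140 137 140 139 208 199 215  63  61  60  63  63
260   53  50  52  51  51  56 131 137 138 137 138 138 138 138 139 139 138 138 139 139 139 138 139 157 199 178  59  60  60  59  62
d [ 0.0106 -0.002   0.305 ] r [ 0.0026  0.0003 -0.0004]
```

Emit:
apply_moves(
  increments=[
    {"dx":0.01,"dy":-0.002,"dz":0.1,"rx":0,"ry":0,"rz":0},
    {"dx":0.01,"dy":-0.002,"dz":0.2,"rx":0,"ry":0,"rz":0},
    {"dx":0.01,"dy":-0.002,"dz":0.27,"rx":0,"ry":0,"rz":0},
    {"dx":0.01,"dy":-0.002,"dz":0.3,"rx":0,"ry":0,"rz":0},
    {"dx":0.01,"dy":-0.002,"dz":0.3,"rx":0,"ry":0,"rz":0},
    {"dx":0.01,"dy":-0.002,"dz":0.3,"rx":0,"ry":0,"rz":0},
  ],
)

```text
t: 11.07
eef_pos: [0.4921, -0.2514, 0.1768]
ee_rot: [179.9, 0.0, 72.0]
force: [-0.1, -0.2, 0.0]
gripper_width: 0.0369
finger_force: 0.0
```

Emit:
apply_moves(
  increments=[
    {"dx":0,"dy":0,"dz":0,"rx":0,"ry":0,"rz":0},
    {"dx":0,"dy":0,"dz":0,"rx":0,"ry":0,"rz":0},
    {"dx":0,"dy":0,"dz":0,"rx":0,"ry":0,"rz":0},
    {"dx":0,"dy":0,"dz":0,"rx":0,"ry":0,"rz":0},
    {"dx":0,"dy":0,"dz":0,"rx":0,"ry":0,"rz":0},
    {"dx":0,"dy":0,"dz":0,"rx":0,"ry":0,"rz":0},
    {"dx":0,"dy":0,"dz":0,"rx":0,"ry":0,"rz":0},
    {"dx":0,"dy":0,"dz":0,"rx":0,"ry":0,"rz":0},
  ],
  fingers=0,
  grip_force=35,
)

```text
t: 11.73
eef_pos: [0.4922, -0.2512, 0.177]
ee_rot: [179.9, 0.0, 72.0]
force: [0.3, -0.3, 6.2]
gripper_width: 0.017
finger_force: 35.0
```

Emit:
apply_moves(
  increments=[
    {"dx":0,"dy":0,"dz":-0.06,"rx":0,"ry":0,"rz":0},
    {"dx":0,"dy":0,"dz":-0.14,"rx":0,"ry":0,"rz":0},
    {"dx":0,"dy":0,"dz":-0.24,"rx":0,"ry":0,"rz":0},
    {"dx":0,"dy":0,"dz":-0.36,"rx":0,"ry":0,"rz":0},
    {"dx":0,"dy":0,"dz":-0.48,"rx":0,"ry":0,"rz":0},
    {"dx":0,"dy":0,"dz":-0.6,"rx":0,"ry":0,"rz":0},
    {"dx":0,"dy":0,"dz":-0.7,"rx":0,"ry":0,"rz":0},
    {"dx":0,"dy":0,"dz":-0.72,"rx":0,"ry":0,"rz":0},
    {"dx":0,"dy":0,"dz":-0.72,"rx":0,"ry":0,"rz":0},
  ],
)

```text
t: 12.48
eef_pos: [0.4923, -0.2512, 0.3574]
ee_rot: [179.8, 0.0, 72.0]
force: [-0.6, 0.7, -2.5]
gripper_width: 0.0168
finger_force: 34.9
```

Run:
```python
from h import *
vision.read_camera("wrist")
s=ctrl.get_state();print(s['eef_pos'],s['gripper_width'],s['force'])
inc([.5804,-.058,.352],84)
```

```text
[ 0.49144461 -0.25067985  0.35570567] 0.016598038643333157 [-0.50320356 -0.08813413 -0.99429645]
d [0.8429 0.1004 0.015 ] r [-0.0004 -0.0003 -0.2664]
```

Emit:
apply_moves(
  increments=[
    {"dx":0.08,"dy":0.01,"dz":0,"rx":0,"ry":0,"rz":-0.03},
    {"dx":0.19,"dy":0.02,"dz":0,"rx":0,"ry":0,"rz":-0.08},
    {"dx":0.31,"dy":0.04,"dz":0,"rx":0,"ry":0,"rz":-0.13},
    {"dx":0.44,"dy":0.05,"dz":0,"rx":0,"ry":0,"rz":-0.18},
    {"dx":0.57,"dy":0.07,"dz":0,"rx":0,"ry":0,"rz":-0.23},
    {"dx":0.69,"dy":0.08,"dz":0,"rx":0,"ry":0,"rz":-0.26},
    {"dx":0.79,"dy":0.095,"dz":0,"rx":0,"ry":0,"rz":-0.266},
    {"dx":0.84,"dy":0.1,"dz":0,"rx":0,"ry":0,"rz":-0.266},
    {"dx":0.84,"dy":0.1,"dz":0,"rx":0,"ry":0,"rz":-0.266},
    {"dx":0.84,"dy":0.1,"dz":0,"rx":0,"ry":0,"rz":-0.266},
  ],
)

```text
t: 13.37
eef_pos: [0.5794, -0.0598, 0.3547]
ee_rot: [-179.8, 0.1, 84.0]
force: [-0.2, -0.7, -1.8]
gripper_width: 0.0167
finger_force: 34.9
```

Run:
```python
from h import *
import pickle
vision.read_camera("wrist");vision.read_camera("wrist")
s=ctrl.get_state();print(s['eef_pos'],s['ee_rot'],s['gripper_width'])
S=vision.read_camera("side")[:,:,::-1];C=cal("wrist");W=vision.read_camera("wrist")[:,:,::-1]
cv2.imwrite("pics/s8.png",S);cv2.imwrite("pics/w8.png",W);pickle.dump((C,s),open("w8.pkl","wb"))
a=cv2.resize(S[110:260,255:345],(360,600),interpolation=cv2.INTER_CUBIC)
b=cv2.resize(W[120:345,195:355],(427,600),interpolation=cv2.INTER_CUBIC)
cv2.imwrite("pics/c8.png",cv2.convertScaleAbs(np.hstack([a,b]),alpha=1.5))
inc([.5804,-.058,.352],84)
```

```text
[ 0.57929536 -0.06164009  0.35558229] [-1.79902377e+02  1.15510083e-01  8.37695076e+01] 0.01729293995756439
d [0.0137 0.0016 0.0163] r [-0.0008  0.0016 -0.0053]
```

View pics/c8.png

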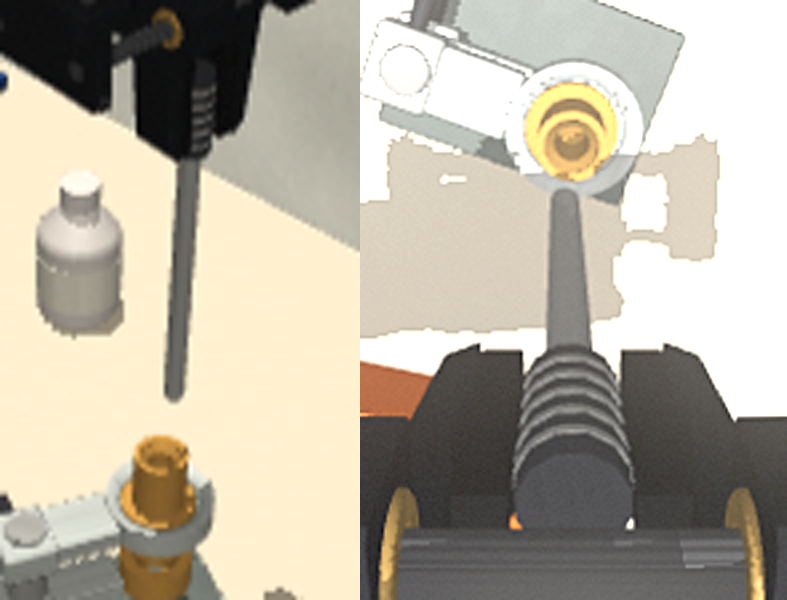

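Rod hangs upright, with its tip just off the bush mouth in both views. Side crop: tip (174,397), mouth (161,453). Wrist crop: tip (566,193), mouth (572,143).

Run:
```python
from h import *
import pickle
C,s=pickle.load(open("w8.pkl","rb"));k=160/427;kv=225/600
p=s['eef_pos'];tz=p[2]-.162
w=lambda u,v:(195+(u-360)*k-.3,120+v*kv-.3); sd=lambda u,v:(255+u/4-.4,110+v/4-.4)
T=atz("wrist",w(566,193),tz,C);M=atz("wrist",w(572,143),.146,C);G=atz("wrist",w(574,492),tz+.185,C)
print("wrist tip",T,"mouth",M,"grip top",G,"diff",(M-T)[:2])
T=atz("side",sd(174,397),tz);M=atz("side",sd(161,453),.146);G=None
print("side tip",T,"mouth",M,"diff",(M-T)[:2])
# side: shaft upper end (grip bottom) at tip+.145
print("side gripbottom",atz("side",sd(189,157),tz+.145))
print(proj("wrist",[.5804,-.058,.146],C), p)
```

```text
wrist tip [ 0.57754598 -0.06433992  0.19358229] mouth [ 0.58038172 -0.05702595  0.146     ] grip top [ 0.58044874 -0.06051322  0.37858229] diff [0.00283574 0.00731397]
side tip [ 0.57650001 -0.06657405  0.19358229] mouth [ 0.57961004 -0.05844487  0.146     ] diff [0.00311003 0.00812918]
side gripbottom [ 0.57356109 -0.0675339   0.33858229]
[[274.25734849 174.23587607]] [ 0.57929536 -0.06164009  0.35558229]
```

Emit:
apply_moves(
  increments=[
    {"dx":0.015,"dy":0.004,"dz":0,"rx":0,"ry":0,"rz":0},
    {"dx":0.032,"dy":0.009,"dz":0.04,"rx":0,"ry":0,"rz":0},
    {"dx":0.032,"dy":0.009,"dz":0.09,"rx":0,"ry":0,"rz":0},
    {"dx":0.032,"dy":0.009,"dz":0.13,"rx":0,"ry":0,"rz":0},
    {"dx":0.032,"dy":0.009,"dz":0.15,"rx":0,"ry":0,"rz":0},
    {"dx":0.032,"dy":0.009,"dz":0.15,"rx":0,"ry":0,"rz":0},
    {"dx":0.032,"dy":0.009,"dz":0.15,"rx":0,"ry":0,"rz":0},
  ],
)

```text
t: 14.15
eef_pos: [0.5834, -0.0513, 0.3184]
ee_rot: [-180.0, 0.0, 84.0]
force: [-0.2, -0.4, -1.7]
gripper_width: 0.0168
finger_force: 34.9
```

Run:
```python
from h import *
import pickle
vision.read_camera("wrist");vision.read_camera("wrist")
s=ctrl.get_state();p=s['eef_pos'];print(p,s['ee_rot'])
S=vision.read_camera("side");C=cal("wrist");W=vision.read_camera("wrist")
cv2.imwrite("pics/s9.png",S[:,:,::-1]);cv2.imwrite("pics/w9.png",W[:,:,::-1]);pickle.dump((C,s),open("w9.pkl","wb"))
print("pred side tip",proj("side",[*p[:2],p[2]-.162]),"mouth",proj("side",[.5796,-.0584,.146]))
print("pred wrist tip",proj("wrist",[*p[:2],p[2]-.162],C),"mouth",proj("wrist",[.5804,-.0573,.146],C))
# saturation maps: steel is grey (low), brass high
for n,I,(x0,x1,y0,y1,st) in (("side",S,(284,310,192,234,1)),("wrist",W,(250,300,160,225,2))):
    h=cv2.cvtColor(I,cv2.COLOR_RGB2HSV); print(n,x0,x1)
    for y in range(y0,y1,st*1 if n=="wrist" else 2):
        print(y,''.join('#' if h[y,x,1]>110 else ('.' if h[y,x,1]<50 and h[y,x,2]<140 else ('o' if h[y,x,1]<50 else '-')) for x in range(x0,x1)))
```

```text
[ 0.58387253 -0.05131211  0.31918043] [ 1.79935933e+02 -5.60369407e-03  8.39608530e+01]
pred side tip [[293.81337832 216.23931426]] mouth [[294.83020581 222.84175685]]
pred wrist tip [[273.15601913 189.413111  ]] mouth [[270.19522109 192.96998947]]
side 284 310
192 oooooooooo......oooooooooo
194 oooooooooo.....ooooooooooo
196 ooooooooo......ooooooooooo
198 ooooooooo......ooooooooooo
200 ooooooooo......ooooooooooo
202 ooooooooo......ooooooooooo
204 ooooooooo......ooooooooooo
206 ooooooooo......ooooooooooo
208 ooooooooo......ooooooooooo
210 ooooooooo.....oooooooooooo
212 ooooooooo.....oooooooooooo
214 oooooooo......oooooooooooo
216 oooooooo......oooooooooooo
218 ooooooo---..---ooooooooooo
220 ooooo-##########--oooooooo
222 oooo-#############-ooooooo
224 oooo-#############-ooooooo
226 oooo-#############..oooooo
228 ooo.##############....oooo
230 ...###############......oo
232 .-#################-.....o
wrist 250 300
160 .oooo......ooooooooooooooooooooo..................
162 ...oo..ooooooooooooooooooooooooooooo..............
164 o...ooooooooooooooooooooooooooooooooooo...........
166 ..oo
[... 941 characters left out ...]
##-##-...........--####-..........oooooo
202 ........-####-##............-###............oooooo
204 o.........-####-............##-.............oooooo
206 ooo..........-##...........................ooooooo
208 oooooo.......oo..............oo...........ooo.oooo
210 ooooooooo.................................oooooooo
212 ooooooooooooooo..............ooooooo....oooooooooo
214 ooooooooooooooo...............oooooooooooooooooooo
216 ooooooooooooooo...............ooooooooooooooo.oooo
218 ooooooooooooooo...............oooooooooooooooooooo
220 ooooooooooooooo...............oooooooooooo..oooooo
222 ooooooooooooooo...............oooooooooooooooooooo
224 ooooooooooooooo................ooooooooo.ooooooooo
```

Run:
```python
from h import *
import pickle
C,s=pickle.load(open("w9.pkl","rb"));p=s['eef_pos'];tz=p[2]-.162
print("side tip",atz("side",(294,216),tz),"mouth",atz("side",(294.9,223),.146))
print("wrist tip",atz("wrist",(272,194.8),tz,C))
th=np.linspace(0,6.28,60)
for r in(.014,.011,.007):
    q=proj("wrist",np.c_[.5804+r*np.cos(th),-.0573+r*np.sin(th),.146+0*th],C);print(r,q.min(0),q.max(0))
q=proj("wrist",np.c_[.5804+.02*np.cos(th),-.0573+.02*np.sin(th),.112+0*th],C);print('fl',q.min(0),q.max(0))
# colour print of wrist around mouth: gray
W=cv2.imread("pics/w9.png",0)
for y in range(170,212,2): print(y,' '.join('%3d'%v for v in W[y,250:298:2]))
```

```text
side tip [ 0.58465904 -0.05113933  0.15718043] mouth [ 0.57935615 -0.0587976   0.146     ]
wrist tip [ 0.5822813  -0.05625059  0.15718043]
0.014 [255.4296805  178.50584945] [284.97150755 207.07462041]
0.011 [258.59472366 181.63557268] [281.80574297 204.08220489]
0.007 [262.81407738 185.78283463] [277.5840859  200.06689547]
fl [251.35686044 165.64146861] [289.65814861 202.94827798]
170 192 184 163 167 137 163 172 170 167 173 171 172 170 172 172 156 142 161 163 158 185 200 146 130
172 184 176 166 143 164 170 168 171 178 159 158 157 173 172 168 173 171 127 177 159 164 186 211 126
174 181 168 157 162 169 171 164 131  86  91  93  93  88 118 169 168 168 173 171 173 170 179 194 164
176 178 160 167 168 168 166  98  94  96  97  97  98  96  94  95 154 173 168 151 179 166 175 186 208
178 172 150 169 168 169  96  90  95  95  94  94  91  96  94  95  84 168 169 171 167 176 171 183 197
180 174 152 168 171 129  88  90  98 128 142 153 142 125  93  92  93 111 175 172 146 152 153 165 171
182 106 164 167 172 104  89 145 179 176 169 169 171 169 169 127  85  84 107 110 111 135 121 128 127
184 113 163 167 
[... 683 characters left out ...]

198 130 129 128 112 116 102 102 107  90  94  96  97  94  86 104 102 117 122 110 129 127 132 133 189
200 130 130 131 124 113 108 106 105  92  93  95  97  91  87 102 111 114 103 128 131 131 134 154 207
202 130 131 131 129 120 115 109 105  92  90  91  91  93  89 109 115 119 133 134 130 131 134 182 203
204 138 128 131 135 133 120 114 111  92  90  93  90  93  88 110 121 135 134 132 131 135  91 168 204
206 139 140 130 132 135 136 127 116  90  87  89  91  89  89 120 135 137 136 131 130  96 116 134 209
208 140 137 138 135 130 133 138 138  94  90  93  91  90  90 122 139 136 135 120  96  85 141 140 182
210 139 138 140 140 138 133 132 134  94  89  91  92  92  90 108 135 136 111  86  92  94 143 140 170
```

Run:
```python
from h import *
import pickle
def tri(a,b):
    (p,u),(q,v)=a,b; t=np.linalg.lstsq(np.c_[u,-v],q-p,rcond=None)[0]; A=p+u*t[0];B=q+v*t[1]; return ((A+B)/2).round(4),np.linalg.norm(A-B).round(4)
C,s=pickle.load(open("w9.pkl","rb"))
print("tip",tri(ray("wrist",(271.4,195),C),ray("side",(294.3,216.8))),"mouth",tri(ray("wrist",(270,194.2),C),ray("side",(295.3,223))))
C8,s8=pickle.load(open("w8.pkl","rb"))
print("tip8",tri(ray("wrist",(271.9,192),C8),ray("side",(298.1,208.9))))
# rod edges, side images, by intensity gradient
for f in("s8","s9"):
    g=cv2.imread(f"pics/{f}.png",0).astype(float)
    for y in (range(150,216,3) if f=="s8" else range(160,222,3)):
        d=np.diff(g[y,286:312]);i,j=d.argmin(),d.argmax();print(f,y,286+i+.5,286+j+.5,end=' | ')
    print()
for f in("s8","s9"):
    g=cv2.imread(f"pics/{f}.png",0)
    for y in range(204,224): print(y,g[y,288:306])
    print()
```

```text
tip (array([ 0.5814, -0.0552,  0.1601]), np.float64(0.001)) mouth (array([ 0.5802, -0.0588,  0.1453]), np.float64(0.0005))
tip8 (array([ 0.5778, -0.0651,  0.1915]), np.float64(0.0008))
s8 150 298.5 304.5 | s8 153 298.5 304.5 | s8 156 298.5 304.5 | s8 159 298.5 304.5 | s8 162 298.5 304.5 | s8 165 297.5 303.5 | s8 168 297.5 303.5 | s8 171 297.5 303.5 | s8 174 297.5 303.5 | s8 177 297.5 302.5 | s8 180 297.5 302.5 | s8 183 296.5 302.5 | s8 186 296.5 302.5 | s8 189 296.5 302.5 | s8 192 296.5 301.5 | s8 195 296.5 301.5 | s8 198 295.5 301.5 | s8 201 295.5 301.5 | s8 204 295.5 300.5 | s8 207 295.5 300.5 | s8 210 296.5 299.5 | s8 213 290.5 291.5 | 
s9 160 288.5 303.5 | s9 163 293.5 300.5 | s9 166 294.5 300.5 | s9 169 294.5 300.5 | s9 172 294.5 300.5 | s9 175 294.5 300.5 | s9 178 294.5 299.5 | s9 181 294.5 299.5 | s9 184 293.5 299.5 | s9 187 293.5 299.5 | s9 190 293.5 299.5 | s9 193 293.5 298.5 | s9 196 293.5 298.5 | s9 199 293.5 298.5 | s9 202 292.5 298.5 | s9 205 292.5 298.5 | s9 208 292.5 297.5 | s9 211 292.5 297.5 | s9 214 292.5 297.5 | s9 217 292.5 297.5 | s9 220 297.5 299.5 | 
204 [160 1
[... 2410 characters left out ...]
15 [162 162 162 161 128  63  68  70  67  84 162 162 162 163 162 162 162 162]
216 [162 162 162 161 129  63  68  70  67  83 162 162 162 162 163 162 163 162]
217 [162 162 163 162 138  76  68  70  68  96 162 162 162 162 162 162 162 162]
218 [163 162 162 157 156 112  71  72  71 135 157 162 162 162 162 161 163 162]
219 [162 162 157 136 134 115  84  84  85 126 126 146 157 162 162 162 162 163]
220 [162 155 135 114 101 100 102 107 106 105  81  69 125 153 163 162 162 163]
221 [159 128 105  92  79 100 103 106 104  98  93  68  67 106 162 162 162 162]
222 [150 119  79  90  94  95  99 100 100  80  70  65  64  72 157 162 162 163]
223 [143 119  83  87  88  77  81  75  88  70  67  62  60  70 139 162 162 162]
```

```bash
cat >> h.py <<'E'
def tri(a,b):
    (p,u),(q,v)=a,b; t=np.linalg.lstsq(np.c_[u,-v],q-p,rcond=None)[0]; A=p+u*t[0];B=q+v*t[1]; return (A+B)/2,np.linalg.norm(A-B).round(4)
E
python3 - <<'E'
from h import *
import pickle
C,s=pickle.load(open("w9.pkl","rb"))
print("mouth",tri(ray("wrist",(270,194.2),C),ray("side",(294.9,222.9))))
S9=[(172,297.45),(181,297.0),(190,296.5),(199,295.95),(208,295.3),(214,295.0)]
S8=[(153,301.5),(165,300.6),(177,300.1),(189,299.4),(201,298.5),(207,298.3)]
def centers(f,rows,x0,x1):
    g=cv2.imread(f"pics/{f}.png",0).astype(float); o=[]
    for y in rows:
        r=(160-g[y,x0:x1]).clip(0,100); o.append((r*np.arange(x0,x1)).sum()/r.sum())
    return np.array(o)
for f,tip,rows in(("s9",((271.4,195),(295.0,217.9)),np.arange(174,216,3)),("s8",((271.9,192),(298.3,209.)),np.arange(165,207,3))):
    Cw,sw=pickle.load(open(f.replace('s','w')+".pkl","rb"))
    T,e=tri(ray("wrist",tip[0],Cw),ray("side",tip[1])); print(f,"tip",T,e,"TCP-tip",sw['eef_pos']-T)
    c=centers(f,rows,290,306)
    zs=np.linspace(0,.13,100); q=proj("side",T+np.c_[0*zs,0*zs,zs])
    d=c-np.interp(rows,q[::-1,1],q[::-1,0]); h=np.interp(rows,q[::-1,1],zs[::-1]); print("lateral px dev slope px/m",np.polyfit(h,d,1),d.round(2))
    qq=proj("side",[T,T+[0.01,0,0],T+[0,.01,0]]);print("px per cm x,y",(qq[1:]-qq[0])[:,0])
E
```

```text
mouth (array([ 0.57996961, -0.05847708,  0.14563398]), np.float64(0.0003))
s9 tip [ 0.58172822 -0.05632399  0.15740893] 0.0 TCP-tip [0.00214431 0.00501188 0.16177149]
lateral px dev slope px/m [-2.38648547 -0.42866049] [-0.65 -0.61 -0.76 -0.8  -0.57 -0.57 -0.58 -0.6  -0.56 -0.56 -0.48 -0.5
 -0.56 -0.4 ]
px per cm x,y [ 3.1738835  -3.70667617]
s8 tip [ 0.57789018 -0.06531118  0.19123574] 0.0012 TCP-tip [0.00140517 0.00367109 0.16434655]
lateral px dev slope px/m [-2.27216694 -0.14055693] [-0.38 -0.48 -0.32 -0.27 -0.36 -0.38 -0.28 -0.22 -0.22 -0.14 -0.25 -0.26
 -0.26 -0.15]
px per cm x,y [ 3.27138323 -3.86166067]
```

Emit:
apply_moves(
  increments=[
    {"dx":-0.01,"dy":-0.006,"dz":0,"rx":0,"ry":0,"rz":0},
    {"dx":-0.01,"dy":-0.006,"dz":0.02,"rx":0,"ry":0,"rz":0},
    {"dx":-0.01,"dy":-0.006,"dz":0.04,"rx":0,"ry":0,"rz":0},
    {"dx":-0.01,"dy":-0.006,"dz":0.05,"rx":0,"ry":0,"rz":0},
    {"dx":-0.01,"dy":-0.006,"dz":0.06,"rx":0,"ry":0,"rz":0},
    {"dx":-0.01,"dy":-0.006,"dz":0.06,"rx":0,"ry":0,"rz":0},
    {"dx":-0.01,"dy":-0.006,"dz":0.06,"rx":0,"ry":0,"rz":0},
  ],
)

```text
t: 14.93
eef_pos: [0.5817, -0.0535, 0.3035]
ee_rot: [-180.0, -0.0, 84.0]
force: [0.2, 0.3, -2.2]
gripper_width: 0.0166
finger_force: 34.9
```

Emit:
apply_moves(
  increments=[
    {"dx":0,"dy":0,"dz":0.01,"rx":0,"ry":0,"rz":0},
    {"dx":0,"dy":0,"dz":0.02,"rx":0,"ry":0,"rz":0},
    {"dx":0,"dy":0,"dz":0.03,"rx":0,"ry":0,"rz":0},
    {"dx":0,"dy":0,"dz":0.03,"rx":0,"ry":0,"rz":0},
    {"dx":0,"dy":0,"dz":0.03,"rx":0,"ry":0,"rz":0},
  ],
)

```text
t: 15.35
eef_pos: [0.5816, -0.0535, 0.296]
ee_rot: [-180.0, -0.0, 84.0]
force: [0.1, 0.1, -1.7]
gripper_width: 0.0171
finger_force: 34.9
```

Emit:
apply_moves(
  increments=[
    {"dx":0,"dy":0,"dz":0.015,"rx":0,"ry":0,"rz":0},
    {"dx":0,"dy":0,"dz":0.035,"rx":0,"ry":0,"rz":0},
    {"dx":0,"dy":0,"dz":0.055,"rx":0,"ry":0,"rz":0},
    {"dx":0,"dy":0,"dz":0.075,"rx":0,"ry":0,"rz":0},
    {"dx":0,"dy":0,"dz":0.09,"rx":0,"ry":0,"rz":0},
    {"dx":0,"dy":0,"dz":0.1,"rx":0,"ry":0,"rz":0},
    {"dx":0,"dy":0,"dz":0.1,"rx":0,"ry":0,"rz":0},
  ],
)

```text
t: 15.93
eef_pos: [0.5813, -0.0535, 0.2704]
ee_rot: [-179.9, 0.0, 84.0]
force: [-0.6, 0.0, -1.2]
gripper_width: 0.0169
finger_force: 34.9
```

Run:
```python
from h import *
import pickle
C,s0=pickle.load(open("w9.pkl","rb"))
s=ctrl.get_state();print(s['eef_pos'],s['force'],s['torque'])
S=vision.read_camera("side");cv2.imwrite("pics/s10.png",S[:,:,::-1]);W=vision.read_camera("wrist");C=cal("wrist");cv2.imwrite("pics/w10.png",W[:,:,::-1]);pickle.dump((C,s),open("w10.pkl","wb"))
g=cv2.cvtColor(S,cv2.COLOR_RGB2GRAY)
for y in range(204,228,2): print(y,g[y,284:306])
h=cv2.cvtColor(W,cv2.COLOR_RGB2HSV);print(proj("wrist",[.58,-.0585,.146],C))
for y in range(165,245,3): print(y,''.join('#' if h[y,x,1]>110 else ('.' if h[y,x,1]<50 and h[y,x,2]<140 else ('o' if h[y,x,1]<50 else '-')) for x in range(240,310)))
```

```text
[ 0.58134404 -0.05346024  0.27040829] [-0.57287657  0.00633286 -1.17923954] [-0.02342161  0.08302698  0.04454472]
204 [164 164 164 164 164 164 164 164 162  76  64  70  71  68 110 164 164 164
 164 164 164 164]
206 [164 164 164 164 164 164 164 164 162  79  65  71  71  67 131 164 164 164
 165 164 164 164]
208 [163 164 164 164 164 164 164 164 161  56  65  71  71  69 139 164 164 164
 164 164 164 164]
210 [164 165 164 164 164 164 164 164 162  59  66  71  70  68 164 164 163 164
 164 163 164 164]
212 [164 164 164 164 164 164 164 163 128  61  68  71  70  89 164 164 164 164
 164 164 164 164]
214 [164 164 164 164 164 164 164 163 129  61  67  70  69  85 164 164 164 164
 164 164 164 163]
216 [164 164 164 164 163 164 164 163 123  61  69  72  69 108 164 164 164 164
 164 164 164 163]
218 [164 164 164 164 164 164 164 158  98  63  70  71  67 102 159 164 164 165
 164 164 164 164]
220 [164 164 164 164 164 157 136 114  74  65  70  72  64  65  71  71 128 155
 164 163 164 164]
222 [164 164 164 164 153 121  79  89  63  67  70  71  63  66  71  66  64  73
 159 164 164 164]
224 [164 164 164 161 116  68  57  80
[... 1508 characters left out ...]
#-..........ooooooooooooo
219 oooooooooooo.........-###-.............-###-..oo........oooooooooooooo
222 ooooooooooooooooo......oo................oo.......o...ooooooooo.oooooo
225 ooooooooooooooooooooooo....................oooooooooooooooo.oooooooooo
228 ooooooooooooooooooooooooo................oooooooooooooooo..ooooooooooo
231 ooooooooooooooooooooooooo................oooooooooooo.oooooooooooooooo
234 oooooooooooooooooooooooo..................oooooooooooooooooooooooooooo
237 oooooooooooooooooooooooo..................oooooooooooo.ooooooooooooooo
240 oooooooooooooooooooooooo..................oooooooooooo.ooooooooooooooo
243 oooooooooooooooooooooooo..................oooooooooooooooooooooooooooo
```

The rod runs inside the mouth with the brass ring all around it and no contact force. Continuing down.

Emit:
apply_moves(
  increments=[
    {"dx":0,"dy":0,"dz":0.02,"rx":0,"ry":0,"rz":0},
    {"dx":0,"dy":0,"dz":0.045,"rx":0,"ry":0,"rz":0},
    {"dx":0,"dy":0,"dz":0.07,"rx":0,"ry":0,"rz":0},
    {"dx":0,"dy":0,"dz":0.095,"rx":0,"ry":0,"rz":0},
    {"dx":0,"dy":0,"dz":0.12,"rx":0,"ry":0,"rz":0},
    {"dx":0,"dy":0,"dz":0.14,"rx":0,"ry":0,"rz":0},
    {"dx":0,"dy":0,"dz":0.16,"rx":0,"ry":0,"rz":0},
    {"dx":0,"dy":0,"dz":0.17,"rx":0,"ry":0,"rz":0},
    {"dx":0,"dy":0,"dz":0.18,"rx":0,"ry":0,"rz":0},
    {"dx":0,"dy":0,"dz":0.18,"rx":0,"ry":0,"rz":0},
  ],
)

```text
t: 16.87
eef_pos: [0.5815, -0.0535, 0.2258]
ee_rot: [-180.0, -0.0, 84.0]
force: [0.7, 1.0, -1.8]
gripper_width: 0.017
finger_force: 34.9
```

Tip is at about 0.064 m, inside the lower flare, with no contact. I'll go on gently to tip ≈ 0.029 m.

Emit:
apply_moves(
  increments=[
    {"dx":0,"dy":0,"dz":0.01,"rx":0,"ry":0,"rz":0},
    {"dx":0,"dy":0,"dz":0.02,"rx":0,"ry":0,"rz":0},
    {"dx":0,"dy":0,"dz":0.03,"rx":0,"ry":0,"rz":0},
    {"dx":0,"dy":0,"dz":0.04,"rx":0,"ry":0,"rz":0},
    {"dx":0,"dy":0,"dz":0.05,"rx":0,"ry":0,"rz":0},
    {"dx":0,"dy":0,"dz":0.05,"rx":0,"ry":0,"rz":0},
  ],
)

```text
t: 17.37
eef_pos: [0.5814, -0.0535, 0.2131]
ee_rot: [-179.9, 0.0, 84.0]
force: [0.7, 0.0, -1.5]
gripper_width: 0.0175
finger_force: 34.9
```

Emit:
apply_moves(
  increments=[
    {"dx":0,"dy":0,"dz":0.01,"rx":0,"ry":0,"rz":0},
    {"dx":0,"dy":0,"dz":0.025,"rx":0,"ry":0,"rz":0},
    {"dx":0,"dy":0,"dz":0.04,"rx":0,"ry":0,"rz":0},
    {"dx":0,"dy":0,"dz":0.055,"rx":0,"ry":0,"rz":0},
    {"dx":0,"dy":0,"dz":0.07,"rx":0,"ry":0,"rz":0},
    {"dx":0,"dy":0,"dz":0.08,"rx":0,"ry":0,"rz":0},
    {"dx":0,"dy":0,"dz":0.088,"rx":0,"ry":0,"rz":0},
    {"dx":0,"dy":0,"dz":0.088,"rx":0,"ry":0,"rz":0},
    {"dx":0,"dy":0,"dz":0.088,"rx":0,"ry":0,"rz":0},
  ],
)

```text
t: 18.12
eef_pos: [0.5816, -0.0535, 0.1915]
ee_rot: [-180.0, -0.0, 84.0]
force: [-0.4, -0.8, -2.2]
gripper_width: 0.017
finger_force: 34.9
```

Run:
```python
from h import *
s=ctrl.get_state();print(s['eef_pos'],s['force'])
S=vision.read_camera("side");cv2.imwrite("pics/s11.png",S[:,:,::-1])
b=cv2.imread("pics/side0.png")[:,:,::-1]
# grip bottom row on side view (z = tip+.145) and tip area vs start picture
print("pred tip",proj("side",[.58,-.0585,s['eef_pos'][2]-.162]),"lower bush underside",proj("side",[.58,-.0585,.048]),"gripbot",proj("side",[.58,-.0585,s['eef_pos'][2]-.017]),"mouth",proj("side",[.58,-.0585,.146]))
g=cv2.cvtColor(S,cv2.COLOR_RGB2GRAY)
for y in range(190,226,2): print(y,g[y,284:306])
print()
for y in range(250,276): print(y,g[y,284:306])
h=cv2.cvtColor(S,cv2.COLOR_RGB2HSV)
for y in range(196,236): print(y,''.join('#' if h[y,x,1]>110 else '.' for x in range(275,315)))
```

```text
[ 0.58160506 -0.05347362  0.19151808] [-0.42458728 -0.77987348 -2.23296275]
pred tip [[292.57783184 258.72066592]] lower bush underside [[292.93218055 253.44403023]] gripbot [[295.65928284 212.87495313]] mouth [[294.99411786 222.76352675]]
190 [11 12 10  9 12 11 12 12 11 12 13 11 13 13 13 12 13 13 12 11 11  9]
192 [11 11 14 36 55 60 42 18 12 12 13 12 13 13 11 12 12 11 11  9 10  9]
194 [11 15 21 31 32 37 55 75 17 10 12 10 11 11 11 12 11 12 11 11  8  9]
196 [23 30 32 34 32 32 31 53 53 11 11 11 12 12 11 10 11 11  9  8  9  9]
198 [33 30 34 29 26 34 49 48 35 10 10 11 13 10 14 14 13  9  9  8  8 10]
200 [26 24 10  9 11 10 11 11 12 12 12 12 15 19 23 20 19  9 10  7  8 12]
202 [10  9 10 10 10 10 12 11 10 11  9 21 39 34 46 58 20  8  8  9  9 12]
204 [11  9 11 10 10 11 13 11 11 10  9 19 30 30 38 39 23  7  8  8 10 11]
206 [11 10 10 11  9 10 12 12 10  9  8 24 41 33 28 32 15  8  9  8  9 19]
208 [ 10   9   9  11  10   9  12  12  12   8   9  22  60  43  40  32  18  10
  11  37  60 137]
210 [ 36   9   9  11  11   8  13  12  11  10   9  27  44  51  38  45 164 110
 166 166 166 166]
212 [164 134  54  21  
[... 3638 characters left out ...]
###....###...............
221 ..............###.....####..............
222 ..............###.....#####.............
223 ..............###.....#####.............
224 ..............###.....#####.............
225 ..............###.....#####.............
226 .............#####....#####.............
227 ..............#############.............
228 .............##############.............
229 .............##############.............
230 ............###############.............
231 ...........#################............
232 ...........#################............
233 ..........###################...........
234 ..........###################...........
235 ..........###################...........
```

```bash
python3 -c "
from h import *
print(workorder.finish_job())"
```

```text
the job is handed in; nothing more can be done
None
```

I handed the job in at about 18 s. The brass bush is seated flange down in the pocket, and the gripper holds the long shaft upright through both bushes with no contact force. By the arm's readings the tip is about 18 mm below the lower bush and 17 mm above the base, but the lower bush hides it from the side camera, so I didn't see it directly. The grip is visibly clear of the upper bush.

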